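# Extend the telescoping bucket brush and hold it ready

## Task

Get the bucket brush ready for scrubbing: take the telescoping brush with the yellow grip out of the cluttered crate, still pushed in, and lower its tube into the slot of the blue holder so that its black collar sits behind the plate. With the red button on the side of the grip squeezed in, pull the grip out past its first stop to the second stop, then lift the brush up out of the holder and finish with it still held in the gripper, fully extended, in the air well clear of everything. Do not push aside the white rice bowl or the glass of drink, and leave the tub and the tin in the crate.

Things in the scene. Friction and masses are not known exactly. Their poses are not given: they have to be found in the camera images.
- brush: Telescoping brush, 0.12 kg, lying in the crate, grip on the robot's side. +x runs along it from bristles to grip, z up. Origin: on its axis (16 mm above the crate floor) at the front face of the black collar, a plate 44 wide (y) x 32 high (z) mm, x = -10 to 0. Bristles 31 mm dia., x = -60 to -14. Aluminium tube 15 mm dia., x = 0 to 102, then a 19 mm ring to 116. 235 mm long, 315 pulled out.
- grip_center (a point): Centre of the flat-sided yellow grip, 50 mm long (x), 28 wide (y), 32 high (z); axes as the brush. On the brush's axis at x = 143 mm when pushed in, on a steel rod that slides out of the tube in +x. A flat wire loop stands 9 mm out of its end.
- grip (a joint): How far the grip is pulled out, m: 0 pushed in, 0.04 first stop, 0.08 second stop (hard end of travel). Locked at each stop until the button is squeezed in at least 3 mm; if the button is let go on the way, the lock catches at the next stop. With the button in it slides with about 3 N friction, does not spring back and passes the first stop freely.
- button (a joint): How far the red release button is pressed, m: 0 out, 0.0045 flush with the grip's side, at most 0.006. A spring pushes back with about 2.5 N at rest and 8 N when flush.
- button_top (a point): Outer face of the red round button, 16 mm diameter, in the middle of the grip's +y side, standing 4.5 mm proud of it. Pinching the grip across its width from above, one pad over the button, presses it flush.
- crate: Grey open crate fixed on the table, 310 x 310 mm outside, 50 mm high, walls and floor 5 mm thick. Origin: centre of its underside.
- holder: Blue slotted holder fixed on the table, base 130 x 120 x 12 mm. Upright plate x = -5 to 5 mm, 100 mm wide (y), with an open-topped slot in the middle: 20 mm wide, bottom at z = 70 mm, flared above 113 mm to 45 mm wide at its top, 130 mm. Origin: centre of underside; -x points roughly at the robot. The brush goes in with its +x (grip) along the holder's -x, collar on the +x side of the plate.
- slot (a point): On the holder, in the slot, mid-plate, at the height of the tube's axis when the tube rests on the slot bottom (z = 77.5 mm in the holder's frame). Axes as the holder.
- rice_bowl: White bowl of rice, 144 mm diameter, 57 mm high, standing loose on the table. Origin: centre of underside.
- drink_glass: Clear glass half full of amber drink, 80 mm diameter, 102 mm high, standing loose on the table. Origin: centre of underside.
- tub: White plastic food tub, 72 mm diameter, 71 mm high, loose in the crate in the far right part, beside the bristles. Origin: centre of underside.
- red_tin: Red tin, 58 mm diameter, 72 mm high, loose in the crate in the far left part, beside the bristles. Origin: centre of underside.
Things that resemble listed ones, but are neither listed nor needed, are in the scene too. There is more than one size of the brush; the one meant has the size given above.

How it is judged:
By the outcome, as a careful person would: the job done as asked, in the order asked, and still so for the second after the job is handed in, while the arm keeps its last pose, push and grip.
It also fails if it takes over 45 s, if anything falls off the work surface, if the arm or the gripper's body presses on something with over 40 N, if the wrist force passes 120 N, or if a joint passes its speed limit or range.

## Robot

A 6-joint arm with a two-finger parallel gripper is mounted at the origin on a cart in front of the work surface, level with it; the furniture and walls round the work are solid. World frame = base frame: x ahead of the robot, y to its left, z up, the work surface at z = 0. Lengths are in m, angles in rad, forces in N, time in s.
With the tool pointing down it reaches from about 0.35 to 0.975 m from the base axis. Payload 4.9 kg.
Tool frame: the origin (TCP) lies midway between the tips of the shut fingers; the grasp point (between the pads) lies 19 mm behind it; z points along the fingers, y is the line along which they close (so a half turn about z gives the same grasp; the last joint's range is limited). The gripper opens to 85 mm and grips with 20 to 120 N. Pads are 22 mm wide; open, the fingers measure 114 mm over their backs; the gripper's body (76 mm by 85 mm) begins 54 mm behind the grasp point. The pads swing forward as they close: fully open they stand 13 mm farther back than shut.
Start: joints at [-1.423, 0.053, 1.613, -0, 1.476, -0.119], TCP at [0.165, -0.603, 0.231] pointing down, gripper open.
Joint ranges: [-3.01, 3.01], [-1.01, 2.22], [0.06, 2.58], [-1.02, 4.17], [0.09, 2.62], [-3.14, 3.14]. Speed limits (rad/s): [2.57, 2.57, 3.14, 3.14, 3.14, 3.14].

## Interface

Orientations are given as a rotation vector (axis times angle).
In Python, from station import ctrl gives the robot as it stands.
- The arm moves only by the shell command python3 -m handwheel 'ROWS' [FORCE]. ROWS is JSON, a list of rows, each an object with "gripper": the gripper command: -1 is fully open, 1 is shut, values between are in proportion; "offset": the shift along the tool's x, y, z in mm, a list of three; "rotation": the turn, a rotation vector about the tool's x, y, z in rad, a list of three. A call has exactly 8 rows; each row is the pose to reach, as a shift and turn from the pose commanded when the call began, along the tool's axes at that moment; what a row does not reach only later rows make up. A row lasts 1/8 s, in which the tool goes at most 62.5 mm and 10.7 degrees, less where a joint would pass 70% of its speed; a pose out of reach is approached as far as the arm can. A call with a gripper value outside its range is refused whole. The fingers move at their own pace and stop on an object; FORCE is the grip in N (left out, the last holds). Time passes only in rows, so rows that repeat a pose let the fingers close, or fill a call up. It gives the time, the measured TCP pose, the force, the opening and the grip force at its end, in the units of the state.
- ctrl.get_obs(): the state, without advancing time (a new reading comes with each control period).
- ctrl.get_image(name): name is "side" or "top" or "wrist"; returns a dict with "image" (480x640x3 uint8, red, green, blue), "fovy" (degrees; the focal length in pixels is half the picture's height over the tangent of half this angle, whatever the lens; pixels are square), "cx", "cy" (the principal point, pixels), "xyz" and "attitude" of the camera in the world. Camera axes: x right, y up, looking along -z (the intrinsics and any distortion apply to the point x, -y, -z); pixel columns grow to the right and rows downward; lengths in m; the calibration is good to about 2 mm. A picture is of the moment at which its call begins. There is no depth.
- ctrl.finish_job(): hands the job in; it is judged then, once.
The state is a dict: "t": time; "q": joint angles; "dq": joint speeds; "effort": joint torques, N m; "tool_pos": TCP position; "tool_rot": TCP orientation; "contact_force": force on the tool from outside, world axes, zero at the start; "wrist_torque": the same for the moment, N m; "opening": finger opening in m; "grip_force": force on a finger pad.
Only numpy, scipy, OpenCV 4.12 (cv2) and the standard library are available. Lean on these libraries where they do the work, as an engineer would, in place of code of your own. Each camera call takes 0.05 s, during which the arm holds its last target. There are 200 camera calls.

## Working session

There is one attempt and no reset: what is moved stays moved. The work goes in short steps, Python scripts to look and compute and a shell command to move; the robot and the scene stay as the last step left them, time stands still between calls to the robot, and variables do not carry over. Pictures are saved under pics/ and viewed, at most 10 in all, crops included, and the job is handed in when it is done.

```bash
ls; mkdir -p pics; python3 - <<'E'
from station import ctrl
import cv2
for n in("top","side"):
    d=ctrl.get_image(n); cv2.imwrite(f"pics/{n}0.png",d["image"][:,:,::-1])
    print(n,{k:v for k,v in d.items() if k!="image"})
print(ctrl.get_obs())
E
```

```text
pics
top {'fovy': 43.87050665568343, 'cx': 319.13595591660453, 'cy': 230.74068410364296, 'xyz': array([ 0.35678527, -0.0503216 ,  1.54926353]), 'attitude': array([ 0.08473852, -0.1115173 , -1.58430323])}
side {'fovy': 57.01284320032786, 'cx': 322.27782485965685, 'cy': 237.4546407912052, 'xyz': array([0.28095893, 0.89602493, 0.4930026 ]), 'attitude': array([ 0.23156881, -1.60960812, -2.41242888])}
{'t': 0.1, 'q': array([-1.42300345e+00,  5.32763342e-02,  1.61413211e+00,  1.25515587e-05,
        1.47601496e+00, -1.19008619e-01]), 'dq': array([ 0.00165244, -0.00093469, -0.00312793,  0.00175284, -0.00038655,
       -0.00040052]), 'effort': array([ 1.62733968e-04, -3.94902098e+01, -3.71363139e+01, -5.46959120e-05,
        3.93737151e-03, -8.18866511e-06]), 'tool_pos': array([ 0.16469573, -0.60233302,  0.23020965]), 'tool_rot': array([-3.11186635e+00, -4.17603540e-01,  2.17501575e-05]), 'contact_force': array([-0.2343503 , -0.90556846,  0.44261532]), 'wrist_torque': array([ 0.00429809, -0.01729299, -0.02752745]), 'grip_force': 0.0, 'opening': 0.08512371383681731}
```

View pics/top0.png

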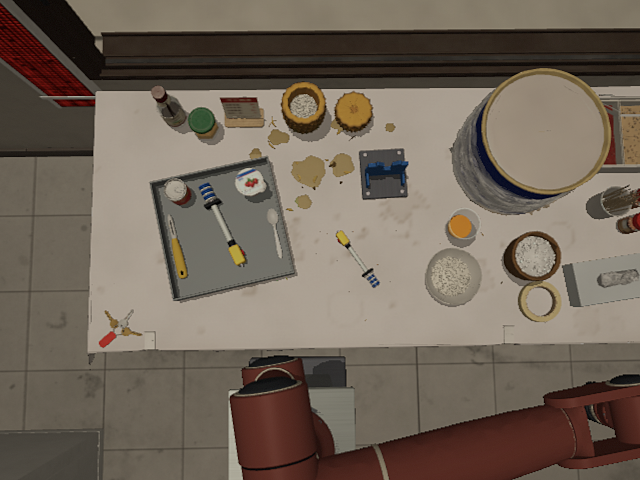

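View pics/side0.png

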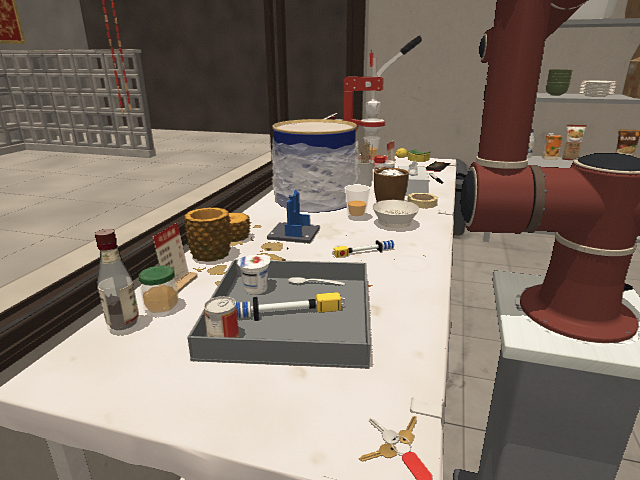

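The top view shows the target brush in the crate (collar about (213,203), grip about (238,257)). A smaller decoy lies on the table at (357,258), and the holder is at (385,172). I'll crop the brush and holder up close and calibrate.

```bash
cat > h.py <<'E'
import numpy as np, cv2
from scipy.spatial.transform import Rotation as R
from station import ctrl
def f(d): return 240/np.tan(np.radians(d["fovy"])/2)
def ray(d,u,v):
    c=np.array([(u-d["cx"])/f(d),-(v-d["cy"])/f(d),-1]); return R.from_rotvec(d["attitude"]).apply(c)
def at(d,u,v,z):
    r=ray(d,u,v); return d["xyz"]+r*(z-d["xyz"][2])/r[2]
def proj(d,p):
    c=R.from_rotvec(d["attitude"]).inv().apply(np.asarray(p)-d["xyz"]); return np.stack([d["cx"]+f(d)*c[...,0]/-c[...,2], d["cy"]-f(d)*c[...,1]/-c[...,2]],-1)
E
python3 - <<'E'
from h import *
d=ctrl.get_image("top"); im=d["image"][:,:,::-1]
a=cv2.resize(im[150:310,145:305],(600,600),interpolation=cv2.INTER_CUBIC)
b=cv2.resize(im[140:210,350:420],(200,200),interpolation=cv2.INTER_CUBIC)
s=ctrl.get_image("side")["image"][:,:,::-1]
c=cv2.resize(s[180:250,260:330],(200,200),interpolation=cv2.INTER_CUBIC)
e=cv2.resize(s[280:330,300:350],(200,200),interpolation=cv2.INTER_CUBIC)
cv2.imwrite("pics/crop1.png",np.hstack([a,np.vstack([b,c,e])]))
for n,u,v,z in [("collar",213,203,.021),("grip",238,257,.037),("bowl",453,277,.057),("glass",461,228,.1),("holder",385,174,.0)]: print(n,at(d,u,v,z).round(3))
E
```

```text
collar [0.625 0.196 0.021]
grip [0.482 0.129 0.037]
bowl [ 0.422 -0.411  0.057]
glass [ 0.54  -0.426  0.1  ]
holder [ 0.7   -0.256  0.   ]
```

View pics/crop1.png

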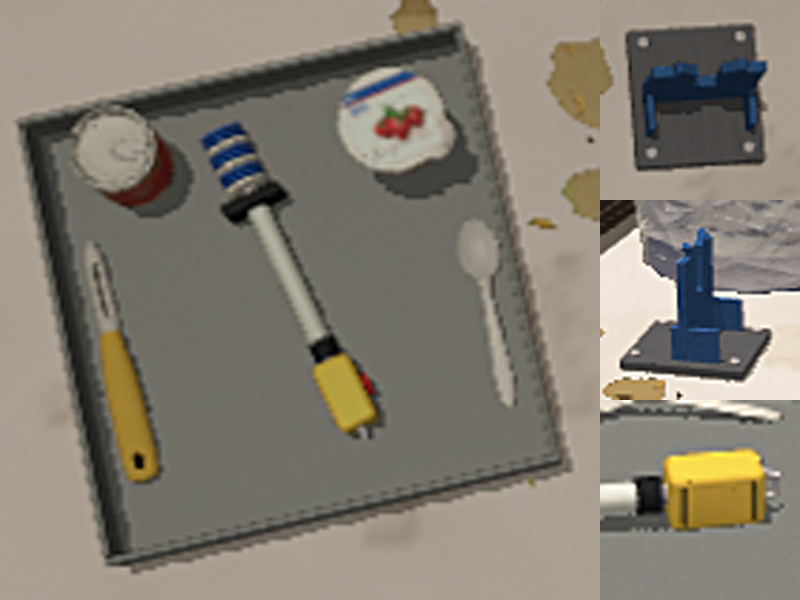

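The target brush lies clear in the crate with its red button on the right (-y) side. The gap between tub and tin is ample. Next I work out the pose estimate and the tool-frame move.

```bash
cat >> h.py <<'E'
def plan(p,ydir):
    """offset (mm), rotvec from current measured pose to TCP at p, pointing down, tool y along +-ydir (nearest)"""
    o=ctrl.get_obs(); R0=R.from_rotvec(o["tool_rot"]); best=None
    y0=np.array([ydir[0],ydir[1],0])/np.hypot(ydir[0],ydir[1])
    for s in(1,-1):
        y=s*y0; z=np.array([0,0,-1.]); R1=R.from_matrix(np.stack([np.cross(y,z),y,z],1))
        r=(R0.inv()*R1).as_rotvec()
        print("offset",(R0.inv().apply(np.asarray(p)-o["tool_pos"])*1000).round(1),"rot",r.round(4))
    print("pos",o["tool_pos"].round(4),"z",R0.apply([0,0,1]).round(4),"y",R0.apply([0,1,0]).round(4),"q",o["q"].round(2),"t",o["t"])
E
python3 - <<'E'
from h import *
d=ctrl.get_image("top")
T=lambda p,z:at(d,145+p[0]/3.75,150+p[1]/3.75,z)
a,b=T((262,212),.0285),T((318,335),.0285); u=(b-a)/np.linalg.norm(b-a)
g=np.mean([T(p,.037) for p in((312,365),(345,348),(380,412),(347,435))],0)
print(a,b,u,g,"perp off",np.cross((g-a)[:2],u[:2]))
B=[at(d,350+x/2.857,140+y/2.857,.012) for x,y in((28,28),(152,24),(165,160),(37,168))]
print(np.round(B,3),np.mean(B,0))
yb=np.array([-u[1],u[0]])
print("brush y",yb)
plan([g[0],g[1],.17],yb)
E
```

```text
[0.61405959 0.18991956 0.0285    ] [0.52840317 0.15135797 0.0285    ] [-0.91185696 -0.41050809  0.        ] [0.48972591 0.1312576  0.037     ] perp off -0.0024513351626282223
[[ 0.764 -0.189  0.012]
 [ 0.766 -0.305  0.012]
 [ 0.638 -0.312  0.012]
 [ 0.632 -0.194  0.012]] [ 0.69982878 -0.25024068  0.012     ]
brush y [ 0.41050809 -0.91185696]
offset [ 507.  -622.1   61.4] rot [-0.001  -0.0002 -0.1562]
offset [ 507.  -622.1   61.4] rot [-3.0000e-04  1.5000e-03  2.9854e+00]
pos [ 0.1648 -0.6026  0.2307] z [-1.e-04  1.e-03 -1.e+00] y [ 0.2637 -0.9646 -0.001 ] q [-1.42  0.05  1.61  0.    1.48 -0.12] t 0.25<stdin>:6: DeprecationWarning: Arrays of 2-dimensional vectors are deprecated. Use arrays of 3-dimensional vectors instead. (deprecated in NumPy 2.0)
```

```bash
python3 -m handwheel '[{"gripper":-0.4,"offset":[32,-39,0],"rotation":[0,0,-0.02]},{"gripper":-0.4,"offset":[64,-78,0],"rotation":[0,0,-0.04]},{"gripper":-0.4,"offset":[96,-117,0],"rotation":[0,0,-0.06]},{"gripper":-0.4,"offset":[128,-156,0],"rotation":[0,0,-0.08]},{"gripper":-0.4,"offset":[160,-195,0],"rotation":[0,0,-0.1]},{"gripper":-0.4,"offset":[192,-234,0],"rotation":[0,0,-0.12]},{"gripper":-0.4,"offset":[224,-273,0],"rotation":[0,0,-0.14]},{"gripper":-0.4,"offset":[256,-312,0],"rotation":[0,0,-0.156]}]' 40
python3 - <<'E'
from h import *
plan([.490,.131,.17],[.4105,-.9119])
E
```

```text
t: 1.25
tool_pos: [0.3298, -0.2329, 0.2313]
tool_rot: [3.071, 0.659, 0.001]
contact_force: [1.1, -0.5, 0.7]
opening: 0.06
grip_force: 0.0
offset [ 295.4 -266.1   61.3] rot [ 0.0006 -0.0004 -0.0001]
offset [ 295.4 -266.1   61.3] rot [-7.0000e-04 -9.0000e-04  3.1415e+00]
pos [ 0.3298 -0.2329  0.2313] z [ 6.e-04 -4.e-04 -1.e+00] y [ 4.104e-01 -9.119e-01  6.000e-04] q [-0.8  -0.52  2.1   0.    1.57  0.35] t 1.25
```

```bash
python3 -m handwheel '[{"gripper":-0.4,"offset":[42,-38,0],"rotation":[0,0,0]},{"gripper":-0.4,"offset":[84,-76,0],"rotation":[0,0,0]},{"gripper":-0.4,"offset":[126,-114,0],"rotation":[0,0,0]},{"gripper":-0.4,"offset":[168,-152,15],"rotation":[0,0,0]},{"gripper":-0.4,"offset":[210,-190,30],"rotation":[0,0,0]},{"gripper":-0.4,"offset":[252,-228,45],"rotation":[0,0,0]},{"gripper":-0.4,"offset":[295,-266,61],"rotation":[0,0,0]},{"gripper":-0.4,"offset":[295,-266,61],"rotation":[0,0,0]}]'
python3 - <<'E'
from h import *
plan([.490,.131,.17],[.4105,-.9119])
d=ctrl.get_image("wrist"); cv2.imwrite("pics/w1.png",d["image"][:,:,::-1]); print(d["xyz"],d["attitude"],d["fovy"],d["cx"],d["cy"])
E
```

```text
t: 2.25
tool_pos: [0.4887, 0.132, 0.1681]
tool_rot: [-3.069, -0.667, 0.007]
contact_force: [-0.8, -0.7, 0.1]
opening: 0.0595
grip_force: 0.0
offset [ 0.8  1.4 -1.9] rot [-0.0017  0.004   0.0049]
offset [ 0.8  1.4 -1.9] rot [-6.2000e-03 -2.7000e-03 -3.1367e+00]
pos [0.4887 0.132  0.1681] z [-4.3e-03 -1.0e-04 -1.0e+00] y [ 0.4149 -0.9099 -0.0017] q [ 0.12 -0.19  1.95  0.    1.38  1.26] t 2.25
[0.55747022 0.16454069 0.30965576] [-0.26597051  0.17294579 -1.1329665 ] 60.41355270666964 316.72242876469875 242.530600446983
```

View pics/w1.png

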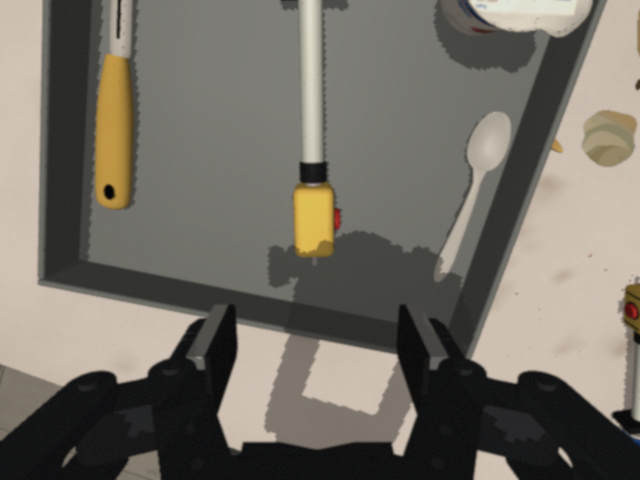

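The wrist view shows the grip top at (295–333, 183–256), the button at (337,218), and the tube axis running from about (311,30) to (313,160).

```bash
python3 - <<'E'
from h import *
d=ctrl.get_image("wrist")
g=at(d,314,219.5,.036); a=at(d,310.5,30,.023);b=at(d,313,155,.023)
u=(b-a)/np.linalg.norm(b-a); bt=at(d,337,218,.021)
print(g,u,bt, "size",np.linalg.norm(at(d,314,183,.036)-at(d,314,256,.036)),np.linalg.norm(at(d,295,219,.036)-at(d,333,219,.036)))
print("grip from tube line", a+u*np.dot(g-a,u), "collar origin", g-u*.143)
plan([g[0],g[1],.011],[-u[1],u[0]])
E
```

```text
[0.49448026 0.13650719 0.036     ] [-0.90287326 -0.42990682  0.        ] [0.49893567 0.1204018  0.021     ] size 0.05153037828913627 0.026045155241474927
grip from tube line [0.49450459 0.13645609 0.023     ] collar origin [0.62359114 0.19798386 0.036     ]
offset [  8.1  -4.3 158.9] rot [ 0.0001  0.0014 -0.0203]
offset [  8.1  -4.3 158.9] rot [ 2.1000e-03 -2.0000e-04  3.1213e+00]
pos [0.4891 0.1294 0.1699] z [-1.2e-03 -7.0e-04 -1.0e+00] y [ 4.115e-01 -9.114e-01  1.000e-04] q [ 0.11 -0.19  1.95 -0.    1.39  1.26] t 2.35
```

```bash
python3 -m handwheel '[{"gripper":-0.4,"offset":[8,-4,30],"rotation":[0,0,-0.02]},{"gripper":-0.4,"offset":[8,-4,65],"rotation":[0,0,-0.02]},{"gripper":-0.4,"offset":[8,-4,100],"rotation":[0,0,-0.02]},{"gripper":-0.4,"offset":[8,-4,130],"rotation":[0,0,-0.02]},{"gripper":-0.4,"offset":[8,-4,148],"rotation":[0,0,-0.02]},{"gripper":-0.4,"offset":[8,-4,157],"rotation":[0,0,-0.02]},{"gripper":-0.4,"offset":[8,-4,157],"rotation":[0,0,-0.02]},{"gripper":-0.4,"offset":[8,-4,157],"rotation":[0,0,-0.02]}]'
python3 - <<'E'
from h import *
plan([.4945,.1365,.011],[.4299,-.9029])
E
```

```text
t: 3.35
tool_pos: [0.4961, 0.1362, 0.0146]
tool_rot: [3.065, 0.69, 0.004]
contact_force: [-0.7, 0.0, -0.4]
opening: 0.0597
grip_force: 0.0
offset [-1.3 -1.   3.6] rot [ 0.0008 -0.0023 -0.0016]
offset [-1.3 -1.   3.6] rot [-3.60e-03 -1.30e-03  3.14e+00]
pos [0.4961 0.1362 0.0146] z [ 2.4e-03  3.0e-04 -1.0e+00] y [ 4.284e-01 -9.036e-01  8.000e-04] q [ 0.12  0.03  2.02 -0.    1.08  1.25] t 3.35
```

```bash
python3 -m handwheel '[{"gripper":-0.4,"offset":[-1,-1,3],"rotation":[0,0,0]},{"gripper":0,"offset":[-1,-1,3],"rotation":[0,0,0]},{"gripper":1,"offset":[-1,-1,3],"rotation":[0,0,0]},{"gripper":1,"offset":[-1,-1,3],"rotation":[0,0,0]},{"gripper":1,"offset":[-1,-1,3],"rotation":[0,0,0]},{"gripper":1,"offset":[-1,-1,3],"rotation":[0,0,0]},{"gripper":1,"offset":[-1,-1,3],"rotation":[0,0,0]},{"gripper":1,"offset":[-1,-1,3],"rotation":[0,0,0]}]' 60
python3 - <<'E'
from h import *
plan([.4945,.1365,.2],[.4299,-.9029])
E
```

```text
t: 4.35
tool_pos: [0.4941, 0.1369, 0.0109]
tool_rot: [-3.065, -0.69, -0.001]
contact_force: [-1.2, 1.4, 5.3]
opening: 0.0269
grip_force: 59.9
offset [   0.4    0.5 -189.1] rot [-0.0001 -0.0009 -0.0015]
offset [   0.4    0.5 -189.1] rot [-1.4000e-03  2.0000e-04  3.1401e+00]
pos [0.4941 0.1369 0.0109] z [ 8.e-04  5.e-04 -1.e+00] y [ 4.285e-01 -9.035e-01 -1.000e-04] q [0.12 0.04 2.03 0.   1.08 1.25] t 4.35
```

```bash
python3 -m handwheel '[{"gripper":1,"offset":[0,0,-4],"rotation":[0,0,0]},{"gripper":1,"offset":[0,0,-15],"rotation":[0,0,0]},{"gripper":1,"offset":[0,0,-40],"rotation":[0,0,0]},{"gripper":1,"offset":[0,0,-75],"rotation":[0,0,0]},{"gripper":1,"offset":[0,0,-115],"rotation":[0,0,0]},{"gripper":1,"offset":[0,0,-150],"rotation":[0,0,0]},{"gripper":1,"offset":[0,0,-175],"rotation":[0,0,0]},{"gripper":1,"offset":[0,0,-190],"rotation":[0,0,0]}]'
python3 - <<'E'
from h import *
plan([.5,.13,.2],[.4299,-.9029])
d=ctrl.get_image("wrist"); cv2.imwrite("pics/w2.png",d["image"][:,:,::-1])
s=ctrl.get_image("side"); t=ctrl.get_image("top")["image"][:,:,::-1]
# refine holder: crop
b=cv2.resize(t[140:210,350:420],(400,400),interpolation=cv2.INTER_CUBIC)
c=cv2.resize(s["image"][180:250,260:330,::-1],(400,400),interpolation=cv2.INTER_CUBIC)
w=cv2.resize(d["image"][:,:,::-1],(266,200)); e=cv2.resize(s["image"][130:330,180:446,::-1],(266,200)); k=cv2.resize(t[100:300,150:416],(266,200))
cv2.imwrite("pics/m2.png",np.vstack([np.hstack([b,c]),np.hstack([w,e,k,np.zeros((200,2,3),np.uint8)])]))
E
```

```text
t: 5.35
tool_pos: [0.494, 0.1365, 0.2022]
tool_rot: [3.065, 0.69, 0.003]
contact_force: [-0.3, 0.7, -0.7]
opening: 0.0273
grip_force: 59.1
offset [2.6 8.5 2.2] rot [ 0.0009 -0.0019 -0.0017]
offset [2.6 8.5 2.2] rot [-3.0000e-03 -1.4000e-03  3.1399e+00]
pos [0.494  0.1365 0.2022] z [ 0.0021  0.     -1.    ] y [ 4.284e-01 -9.036e-01  9.000e-04] q [ 0.12 -0.2   1.9  -0.    1.44  1.25] t 5.35
```

View pics/m2.png

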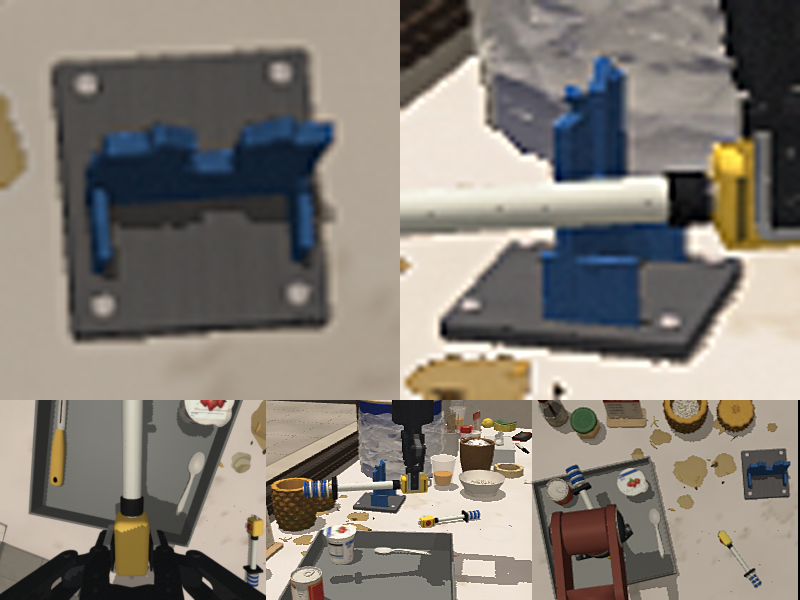

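The brush is held level and still pushed in. The holder's screws are at crop (87,83), (280,72), (298,293) and (103,304), and the slot-bottom face at about (212,161).

```bash
python3 - <<'E'
from h import *
d=ctrl.get_image("top")
T=lambda x,y,z:at(d,350+(x+.5)/5.714-.5,140+(y+.5)/5.714-.5,z)
S=[T(*p,.012) for p in((87,83),(280,72),(298,293),(103,304))]
c=np.mean(S,0); fx=(S[0]+S[1]-S[2]-S[3]); fy=(S[0]+S[3]-S[1]-S[2])
a1=np.degrees(np.arctan2(fx[1],fx[0])); a2=np.degrees(np.arctan2(-fy[0],fy[1]))
C=[T(*p,.012) for p in((53,62),(305,50),(328,322),(74,332))]
gx=(C[0]+C[1]-C[2]-C[3]); gy=(C[0]+C[3]-C[1]-C[2])
print(c,np.linalg.norm(fx)/2,np.linalg.norm(fy)/2,a1,a2,np.mean(C,0),np.degrees(np.arctan2(gx[1],gx[0])),np.degrees(np.arctan2(-gy[0],gy[1])),np.linalg.norm(gx)/2,np.linalg.norm(gy)/2)
print("slot bottom",T(212,161,.07))
E
```

```text
[ 0.7017684  -0.24966341  0.012     ] 0.10424423239355582 0.08993520923166021 2.5935159496867883 2.5467703416872642 [ 0.70024034 -0.24870037  0.012     ] 2.835764011015765 1.7797275806629458 0.12782877044527488 0.11716280671836002
slot bottom [ 0.70067264 -0.2513999   0.07      ]
```

```bash
python3 - <<'E'
from h import *
h=np.array([np.cos(np.radians(2.6)),np.sin(np.radians(2.6))]); p=np.array([.701,-.250])-.132*h
print(p,h); plan([p[0],p[1],.2],[h[1],-h[0]])
E
```

```text
[ 0.56913588 -0.25598791] [0.99897057 0.04536299]
offset [-99.5 387.2  -0.6] rot [-1.000e-04  1.300e-03  3.973e-01]
offset [-99.5 387.2  -0.6] rot [-1.8000e-03 -2.0000e-04 -2.7443e+00]
pos [0.4932 0.1365 0.1994] z [-1.3e-03 -2.0e-04 -1.0e+00] y [ 4.284e-01 -9.036e-01 -4.000e-04] q [ 0.12 -0.2   1.91 -0.    1.44  1.25] t 5.55
```

```bash
python3 -m handwheel '[{"gripper":1,"offset":[-4,15,0],"rotation":[0,0,0.016]},{"gripper":1,"offset":[-14,54,0],"rotation":[0,0,0.056]},{"gripper":1,"offset":[-28,108,0],"rotation":[0,0,0.11]},{"gripper":1,"offset":[-42,163,0],"rotation":[0,0,0.167]},{"gripper":1,"offset":[-56,217,0],"rotation":[0,0,0.223]},{"gripper":1,"offset":[-70,272,0],"rotation":[0,0,0.278]},{"gripper":1,"offset":[-82,318,0],"rotation":[0,0,0.326]},{"gripper":1,"offset":[-89,345,0],"rotation":[0,0,0.354]}]'
python3 -m handwheel '[{"gripper":1,"offset":[-5,22,0],"rotation":[0,0,0.022]},{"gripper":1,"offset":[-9,37,0],"rotation":[0,0,0.038]},{"gripper":1,"offset":[-10.5,42,5],"rotation":[0,0,0.043]},{"gripper":1,"offset":[-10.5,42,12],"rotation":[0,0,0.043]},{"gripper":1,"offset":[-10.5,42,20],"rotation":[0,0,0.043]},{"gripper":1,"offset":[-10.5,42,24],"rotation":[0,0,0.043]},{"gripper":1,"offset":[-10.5,42,25],"rotation":[0,0,0.043]},{"gripper":1,"offset":[-10.5,42,25],"rotation":[0,0,0.043]}]'
python3 - <<'E'
from h import *
plan([.5691,-.2560,.175],[.0454,-.9990])
ims=[]
for n in("wrist","side","top"):
    d=ctrl.get_image(n); im=d["image"][:,:,::-1]
    if n=="wrist": w=cv2.resize(im,(400,300))
    if n=="side": s=cv2.resize(im[150:270,240:400],(400,300),interpolation=cv2.INTER_CUBIC)
    if n=="top": t=cv2.resize(im[120:240,320:480],(400,300),interpolation=cv2.INTER_CUBIC)
c=cv2.imread; dw=ctrl.get_image("wrist")["image"][0:150,220:420,::-1]
cv2.imwrite("pics/m3.png",np.vstack([np.hstack([w,s]),np.hstack([t,cv2.resize(dw,(400,300),interpolation=cv2.INTER_CUBIC)])]))
E
```

```text
t: 6.55
tool_pos: [0.5601, -0.2165, 0.1986]
tool_rot: [-3.138, -0.133, 0.004]
contact_force: [-0.6, 0.9, -2.2]
opening: 0.027
grip_force: 59.3
t: 7.55
tool_pos: [0.5545, -0.2559, 0.1754]
tool_rot: [3.141, 0.072, 0.0]
contact_force: [0.7, 0.7, -0.8]
opening: 0.0268
grip_force: 59.3
offset [14.6  0.8  0.4] rot [ 0.0001 -0.0002  0.0007]
offset [14.6  0.8  0.4] rot [ 3.0000e-04  1.0000e-04 -3.1409e+00]
pos [ 0.5545 -0.2559  0.1754] z [ 2.e-04 -1.e-04 -1.e+00] y [ 4.610e-02 -9.989e-01  1.000e-04] q [-0.55  0.06  1.7   0.    1.38  0.97] t 7.55
```

View pics/m3.png

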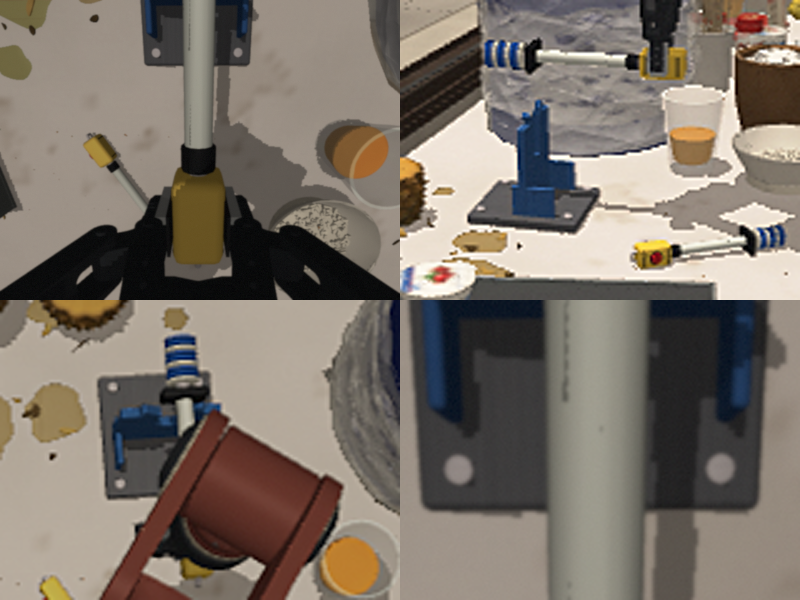

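The wrist view shows the two near screws at (249,85) and (380.5,85), and the tube centre at about u=319. I'll compare the tube line with the holder midline.

```bash
python3 - <<'E'
from h import *
d=ctrl.get_image("wrist"); o=ctrl.get_obs()
m=(at(d,249,85,.012)+at(d,380.5,85,.012))/2; k=at(d,249,85,.012)-at(d,380.5,85,.012)
m2=(at(d,230.5,102,.012)+at(d,398.5,102,.012))/2
h=np.array([.99897,.04536])
print("screw mid",m,"sep",np.linalg.norm(k),"yaw",np.degrees(np.arctan2(-k[0],k[1])),"edge mid",m2, "centre est",m[:2]+.052*h, m2[:2]+.065*h)
z=o["tool_pos"][2]+.010
for v in (25,140):
  print("tube",at(d,319 if v<100 else 318.6,v,z))
E
```

```text
screw mid [ 0.65034957 -0.2487754   0.012     ] sep 0.09128583813348676 yaw 2.6660302078843747 edge mid [ 0.63917681 -0.24910462  0.012     ] centre est [ 0.70229601 -0.24641668] [ 0.70410986 -0.24615622]
tube [ 0.65462623 -0.25059091  0.18564565]
tube [ 0.62243697 -0.25201701  0.18564565]
```

```bash
python3 -m handwheel '[{"gripper":1,"offset":[5,0,0],"rotation":[0,0,0]},{"gripper":1,"offset":[12,0,0],"rotation":[0,0,0]},{"gripper":1,"offset":[16.5,0,6],"rotation":[0,0,0]},{"gripper":1,"offset":[16.5,0,20],"rotation":[0,0,0]},{"gripper":1,"offset":[16.5,0,36],"rotation":[0,0,0]},{"gripper":1,"offset":[16.5,0,46],"rotation":[0,0,0]},{"gripper":1,"offset":[16.5,0,50],"rotation":[0,0,0]},{"gripper":1,"offset":[16.5,0,50],"rotation":[0,0,0]}]'
python3 - <<'E'
from h import *
plan([.5710,-.2555,.0675],[.0454,-.9990])
d=ctrl.get_image("wrist"); s=ctrl.get_image("side")
w=cv2.resize(d["image"][0:150,220:420,::-1],(400,300),interpolation=cv2.INTER_CUBIC)
e=cv2.resize(s["image"][150:270,240:400,::-1],(400,300),interpolation=cv2.INTER_CUBIC)
cv2.imwrite("pics/m4.png",np.hstack([w,e]))
E
```

```text
t: 8.8
tool_pos: [0.5707, -0.2552, 0.125]
tool_rot: [-3.141, -0.072, 0.0]
contact_force: [0.4, 0.0, -1.2]
opening: 0.027
grip_force: 59.3
offset [ 0.3  0.3 57.5] rot [-0.0002  0.0003  0.0003]
offset [ 0.3  0.3 57.5] rot [-5.0000e-04 -3.0000e-04 -3.1413e+00]
pos [ 0.5707 -0.2552  0.125 ] z [-3.e-04  2.e-04 -1.e+00] y [ 4.57e-02 -9.99e-01 -2.00e-04] q [-0.54  0.14  1.7  -0.    1.3   0.99] t 8.8
```

View pics/m4.png

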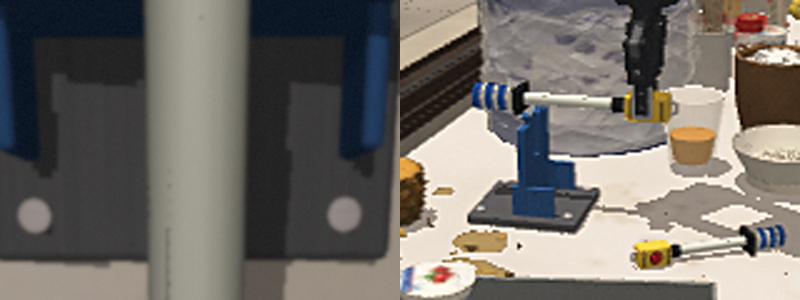

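```bash
python3 - <<'E'
from h import *
d=ctrl.get_image("wrist"); o=ctrl.get_obs(); h=np.array([.99897,.04536])
m=(at(d,237,107.5,.012)+at(d,392.5,107.5,.012))/2
print("centre",m[:2]+.0521*h)
z=o["tool_pos"][2]+.010
a=at(d,318,25,z);b=at(d,318.5,120,z); u=(a-b)/np.linalg.norm(a-b); print(a,b,"tube at .702:",a+u*(.702-a[0])/u[0])
s=ctrl.get_image("side")
for c in ([.701,-.250],[.703,-.247]):
  c=np.array(c); n=np.array([-h[1],h[0]])
  P=lambda x,y,z:np.append(c+x*h+y*n,z)
  print("plate top +y corner, back/front",[( (proj(s,P(x,50,.13))-[240,150])*2.5+[400,0]).round() for x in(5,-5)])
t=o["tool_pos"][:2]; P=lambda x,y,dz:np.append(t+(.143+x)*h+y*np.array([-h[1],h[0]]),z+dz)
print("collar top +y edge x=0,10:",[((proj(s,P(x,22,.016))-[240,150])*2.5+[400,0]).round() for x in(0,.01)] if 0 else [((proj(s,P(x,.022,.016))-[240,150])*2.5+[400,0]).round() for x in(0,.01)])
print("collar origin",t+.143*h)
E
```

```text
centre [ 0.70325411 -0.24677726]
[ 0.67122712 -0.24969689  0.13613615] [ 0.64504058 -0.25109148  0.13613615] tube at .702: [ 0.702      -0.24805804  0.13613615]
plate top +y corner, back/front [array([1038., -252.]), array([ 777., -250.])]
plate top +y corner, back/front [array([1038., -252.]), array([ 777., -250.])]
collar top +y edge x=0,10: [array([515.,  89.]), array([506.,  89.])]
collar origin [ 0.71409063 -0.24908017]
```

```bash
python3 - <<'E'
from h import *
s=ctrl.get_image("side"); o=ctrl.get_obs(); h=np.array([.99897,.04536]); n=np.array([-h[1],h[0]])
x0,y0,k=262,170,8
im=cv2.resize(np.ascontiguousarray(s["image"][y0:y0+70,x0:x0+100,::-1]),None,fx=k,fy=k,interpolation=cv2.INTER_CUBIC)
def poly(P,col):
    p=((proj(s,np.array(P))-[x0,y0]+.5)*k).astype(int); cv2.polylines(im,[p],True,col,1)
t=o["tool_pos"][:2]; z=o["tool_pos"][2]+.010
B=lambda x,y,dz:np.append(t+x*h+y*n,z+dz)
for x in(.143,.153): poly([B(x,a,b) for a,b in((.022,.016),(.022,-.016),(-.022,-.016),(-.022,.016))],(0,0,255))
for y in(.014,-.014): poly([B(a,y,b) for a,b in((.025,.016),(.025,-.016),(-.025,-.016),(-.025,.016))],(0,0,255))
c=np.array([.702,-.2485]); H=lambda x,y,z:np.append(c+x*h+y*n,z)
for x in(-.005,.005): poly([H(x,a,b) for a,b in((.05,.012),(.05,.13),(.0225,.13),(.01,.113),(.01,.07),(-.01,.07),(-.01,.113),(-.0225,.13),(-.05,.13),(-.05,.012))],(0,255,0))
cv2.imwrite("pics/m5.png",im)
E
```

```text
(no output)
```

View pics/m5.png

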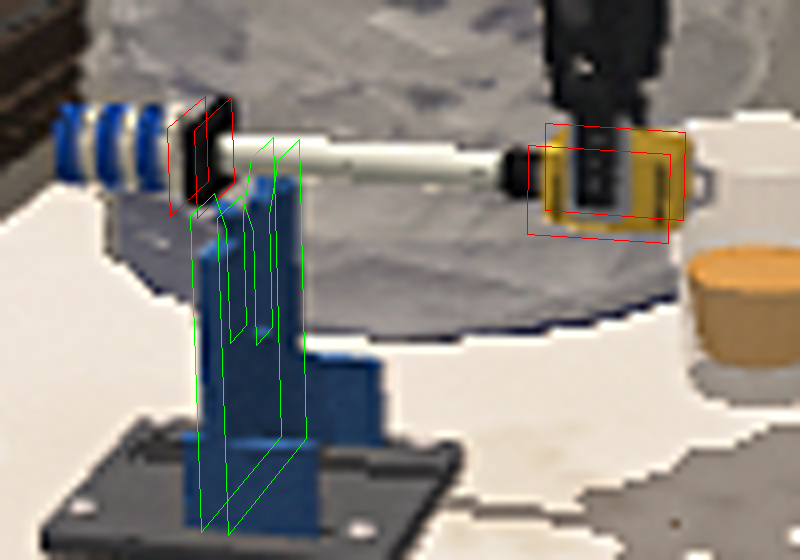

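The overlay agrees with the image to within about 1 px. The collar is past the plate's far face by roughly 5–7 mm and the tube is over the slot, so I lower it.

```bash
python3 -m handwheel '[{"gripper":1,"offset":[1,-0.6,3],"rotation":[0,0,0]},{"gripper":1,"offset":[2,-0.6,10],"rotation":[0,0,0]},{"gripper":1,"offset":[2,-0.6,20],"rotation":[0,0,0]},{"gripper":1,"offset":[2,-0.6,30],"rotation":[0,0,0]},{"gripper":1,"offset":[2,-0.6,40],"rotation":[0,0,0]},{"gripper":1,"offset":[2,-0.6,49],"rotation":[0,0,0]},{"gripper":1,"offset":[2,-0.6,54],"rotation":[0,0,0]},{"gripper":1,"offset":[2,-0.6,54],"rotation":[0,0,0]}]'
python3 - <<'E'
from h import *
o=ctrl.get_obs();print(o["contact_force"],o["wrist_torque"])
plan([.5727,-.2546,.0675],[.0454,-.9990])
E
```

```text
t: 10.05
tool_pos: [0.5725, -0.2544, 0.0707]
tool_rot: [-3.14, -0.072, 0.001]
contact_force: [0.1, 0.6, -0.4]
opening: 0.0272
grip_force: 59.3
[ 0.06266498  0.60705601 -0.39883458] [-0.0181216   0.07789904  0.00289616]
offset [0.2 0.2 3.2] rot [-0.0005  0.0007  0.0003]
offset [0.2 0.2 3.2] rot [-1.2000e-03 -8.0000e-04 -3.1413e+00]
pos [ 0.5725 -0.2544  0.0707] z [-8.e-04  5.e-04 -1.e+00] y [ 4.57e-02 -9.99e-01 -5.00e-04] q [-0.54  0.2   1.73 -0.    1.21  0.99] t 10.05
```

```bash
python3 -m handwheel '[{"gripper":1,"offset":[0,0,1],"rotation":[0,0,0]},{"gripper":1,"offset":[0,0,2],"rotation":[0,0,0]},{"gripper":1,"offset":[0,0,3],"rotation":[0,0,0]},{"gripper":1,"offset":[0,0,3.5],"rotation":[0,0,0]},{"gripper":1,"offset":[0,0,3.5],"rotation":[0,0,0]},{"gripper":1,"offset":[0,0,3.5],"rotation":[0,0,0]},{"gripper":1,"offset":[0,0,3.5],"rotation":[0,0,0]},{"gripper":1,"offset":[0,0,3.5],"rotation":[0,0,0]}]'
python3 - <<'E'
from h import *
o=ctrl.get_obs();print(o["contact_force"],o["wrist_torque"],o["tool_pos"])
s=ctrl.get_image("side"); d=ctrl.get_image("wrist")
a=cv2.resize(s["image"][170:270,262:342,::-1],(400,500),interpolation=cv2.INTER_CUBIC)
b=cv2.resize(d["image"][0:250,220:420,::-1],(400,500),interpolation=cv2.INTER_CUBIC)
cv2.imwrite("pics/m6.png",np.hstack([a,b]))
E
```

```text
t: 11.05
tool_pos: [0.5728, -0.2546, 0.0678]
tool_rot: [3.141, 0.072, 0.0]
contact_force: [0.4, -0.3, -0.5]
opening: 0.0272
grip_force: 59.3
[ 0.39377249 -0.27054356 -0.48639599] [0.04617984 0.10361245 0.02508196] [ 0.57280364 -0.25457049  0.06784707]
```

View pics/m6.png

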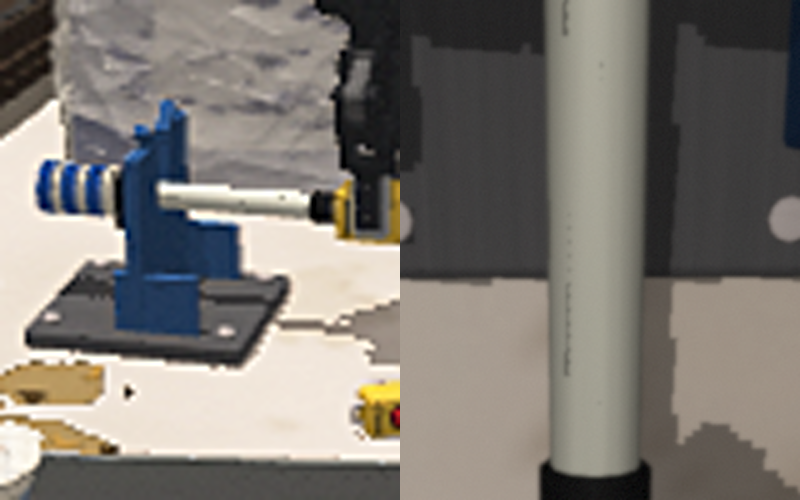

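The tube is in the slot with the collar behind the plate. I lower it slightly more and start the pull.

```bash
python3 -m handwheel '[{"gripper":1,"offset":[0,0,0.7],"rotation":[0,0,0]},{"gripper":1,"offset":[0,0,1.4],"rotation":[0,0,0]},{"gripper":1,"offset":[-3,0,1.4],"rotation":[0,0,0]},{"gripper":1,"offset":[-8,0,1.4],"rotation":[0,0,0]},{"gripper":1,"offset":[-14,0,1.4],"rotation":[0,0,0]},{"gripper":1,"offset":[-20,0,1.4],"rotation":[0,0,0]},{"gripper":1,"offset":[-24,0,1.4],"rotation":[0,0,0]},{"gripper":1,"offset":[-26,0,1.4],"rotation":[0,0,0]}]' 70
python3 -m handwheel '[{"gripper":1,"offset":[-4,0,0],"rotation":[0,0,0]},{"gripper":1,"offset":[-11,0,0],"rotation":[0,0,0]},{"gripper":1,"offset":[-19,0,0],"rotation":[0,0,0]},{"gripper":1,"offset":[-27,0,0],"rotation":[0,0,0]},{"gripper":1,"offset":[-35,0,0],"rotation":[0,0,0]},{"gripper":1,"offset":[-43,0,0],"rotation":[0,0,0]},{"gripper":1,"offset":[-49,0,0],"rotation":[0,0,0]},{"gripper":1,"offset":[-52,0,0],"rotation":[0,0,0]}]'
python3 - <<'E'
from h import *
o=ctrl.get_obs();print(o["contact_force"],o["wrist_torque"],o["tool_pos"])
d=ctrl.get_image("wrist"); cv2.imwrite("pics/w7.png",d["image"][:,:,::-1])
E
```

```text
t: 12.15
tool_pos: [0.5468, -0.2559, 0.0667]
tool_rot: [3.14, 0.072, 0.001]
contact_force: [3.5, -0.0, 1.6]
opening: 0.0269
grip_force: 72.1
t: 13.15
tool_pos: [0.4944, -0.2581, 0.0663]
tool_rot: [-3.141, -0.072, 0.0]
contact_force: [3.7, -0.9, 1.9]
opening: 0.0268
grip_force: 72.2
[ 3.68365083 -0.92828894  1.9350571 ] [-0.05684836 -0.83898315  0.01186693] [ 0.49442112 -0.2580838   0.06634289]
```

```bash
python3 -m handwheel '[{"gripper":1,"offset":[-1,0,0],"rotation":[0,0,0]},{"gripper":1,"offset":[-2.5,0,0],"rotation":[0,0,0]},{"gripper":1,"offset":[-4,0,0],"rotation":[0,0,0]},{"gripper":1,"offset":[-5.5,0,0],"rotation":[0,0,0]},{"gripper":1,"offset":[-7,0,0],"rotation":[0,0,0]},{"gripper":1,"offset":[-8,0,0],"rotation":[0,0,0]},{"gripper":1,"offset":[-8,0,0],"rotation":[0,0,0]},{"gripper":1,"offset":[-8,0,0],"rotation":[0,0,0]}]'
```

```text
t: 14.2
tool_pos: [0.4876, -0.2585, 0.0667]
tool_rot: [3.14, 0.072, 0.003]
contact_force: [6.3, -0.6, -0.1]
opening: 0.0274
grip_force: 72.0
```

```bash
python3 -m handwheel '[{"gripper":1,"offset":[-0.5,0,0],"rotation":[0,0,0]},{"gripper":1,"offset":[-1,0,0],"rotation":[0,0,0]},{"gripper":1,"offset":[-1.5,0,0],"rotation":[0,0,0]},{"gripper":1,"offset":[-2,0,0],"rotation":[0,0,0]},{"gripper":1,"offset":[-2,0,0],"rotation":[0,0,0]},{"gripper":1,"offset":[-2,0,0],"rotation":[0,0,0]},{"gripper":1,"offset":[-2,0,0],"rotation":[0,0,0]},{"gripper":1,"offset":[-2,0,0],"rotation":[0,0,0]}]'
```

```text
t: 15.2
tool_pos: [0.4875, -0.2588, 0.0673]
tool_rot: [3.139, 0.072, 0.01]
contact_force: [13.0, -0.2, -2.7]
opening: 0.0267
grip_force: 71.6
```

Position holds while the pull force rises to 13 N, after 85 mm of travel (80 plus the collar gap), so this is the second stop. I ease off and lift.

```bash
python3 -m handwheel '[{"gripper":1,"offset":[1,0,0],"rotation":[0,0,0]},{"gripper":1,"offset":[3,0,0],"rotation":[0,0,0]},{"gripper":1,"offset":[5,0,0],"rotation":[0,0,0]},{"gripper":1,"offset":[5,0,-2],"rotation":[0,0,0]},{"gripper":1,"offset":[5,0,-8],"rotation":[0,0,0]},{"gripper":1,"offset":[5,0,-18],"rotation":[0,0,0]},{"gripper":1,"offset":[5,0,-30],"rotation":[0,0,0]},{"gripper":1,"offset":[5,0,-44],"rotation":[0,0,0]}]' 90
python3 -m handwheel '[{"gripper":1,"offset":[0,0,-15],"rotation":[0,0,0]},{"gripper":1,"offset":[0,0,-35],"rotation":[0,0,0]},{"gripper":1,"offset":[0,0,-60],"rotation":[0,0,0]},{"gripper":1,"offset":[0,0,-90],"rotation":[0,0,0]},{"gripper":1,"offset":[0,0,-120],"rotation":[0,0,0]},{"gripper":1,"offset":[0,0,-145],"rotation":[0,0,0]},{"gripper":1,"offset":[0,0,-160],"rotation":[0,0,0]},{"gripper":1,"offset":[0,0,-165],"rotation":[0,0,0]}]'
python3 -m handwheel '[{"gripper":1,"offset":[0,-5,0],"rotation":[0,0,0]},{"gripper":1,"offset":[0,-18,0],"rotation":[0,0,0]},{"gripper":1,"offset":[0,-36,0],"rotation":[0,0,0]},{"gripper":1,"offset":[0,-56,0],"rotation":[0,0,0]},{"gripper":1,"offset":[0,-74,0],"rotation":[0,0,0]},{"gripper":1,"offset":[0,-85,0],"rotation":[0,0,0]},{"gripper":1,"offset":[0,-90,0],"rotation":[0,0,0]},{"gripper":1,"offset":[0,-90,0],"rotation":[0,0,0]}]'
python3 - <<'E'
from h import *
s=ctrl.get_image("side"); d=ctrl.get_image("wrist"); t=ctrl.get_image("top")
a=s["image"][60:300,160:480,::-1]; a=cv2.resize(a,(800,600))
a[400:600,0:266]=cv2.resize(d["image"][:,:,::-1],(266,200)); a[400:600,534:800]=cv2.resize(t["image"][80:320,250:570,::-1],(266,200))
cv2.imwrite("pics/m8.png",a)
E
```

```text
t: 16.2
tool_pos: [0.4898, -0.2584, 0.1114]
tool_rot: [3.141, 0.072, -0.0]
contact_force: [0.3, -0.4, -1.5]
opening: 0.0267
grip_force: 93.5
t: 17.2
tool_pos: [0.4902, -0.2585, 0.2769]
tool_rot: [3.14, 0.072, 0.002]
contact_force: [0.9, -1.0, -1.4]
opening: 0.0263
grip_force: 93.5
t: 18.2
tool_pos: [0.4858, -0.1683, 0.2755]
tool_rot: [3.14, 0.072, 0.0]
contact_force: [-0.2, -0.6, -1.2]
opening: 0.0264
grip_force: 93.4
```

View pics/m8.png

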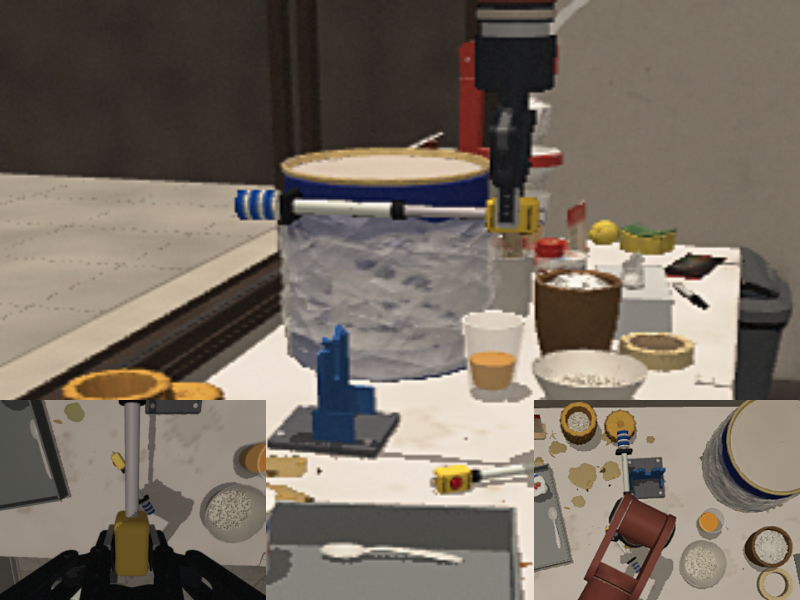

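The picture shows the brush level in the gripper, fully extended (ring at (400,210), grip from (487,215)) and well above the holder. The bowl, glass, tub and tin were not touched. I hand it in.

```bash
python3 -c "
from station import ctrl
print(ctrl.get_obs()['dq'].round(3)); print(ctrl.finish_job())"
```

```text
[-0.002  0.003 -0.     0.001  0.    -0.001]
the job is handed in; nothing more can be done
None
```

The job is handed in at about 18 s, with no verdict returned: the brush went from the crate into the holder, was pulled out to its second stop with the button squeezed in, and is now held fully extended in the air, clear of everything.

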